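Scoop up hex nuts and hold the loaded scoop level

TASK

Take the hand scoop by the bar handle above its pan, push it along the floor of the parts tray into the nuts and scoop up at least three of them, without the gripper's fingers touching the nuts. Then lift the loaded scoop a good hand's breadth clear above the tray and finish while still holding it there, level and still, so that the nuts can be counted. Every nut must be either in the scoop or in the tray, and the other things on the bench are left where they are.

Things in the scene. Friction and masses are not known exactly. Their poses are not given: they have to be found in the camera images.
- scoop: Loose hand scoop, bare sheet metal with wooden bar handle above, 0.13 to 0.22 kg, level on the bench. Origin: underside, under mid-pan; x forward to the open mouth, z up. Pan x -45 to the straight sharp lip at +52, 106 mm wide (101 inside), floor 2 mm, bevelled over the last 22 mm; smooth and slippery; sides 24 mm high, falling to nothing at x +40; back 26 mm, where a post carries the handle.
- scoop_grip (a point): Middle of the scoop's bar handle, 60 mm straight above the scoop's origin, near the balance point. The bar, 18 x 18 mm in section, runs along the scoop's x from -50 to +44 mm; grip it from above across its 18 mm width (scoop's y). 49 mm are free between bar and pan floor. Carrying note: the bench vice stands between scoop and tray, 190 mm high.
- scoop_bowl (a point): Point over the middle of the scoop's pan, 12 mm above its underside, 3 mm ahead of its origin.
- tray: Open wooden parts tray fixed to the bench, 230 mm long (x, away from the robot) and 160 mm wide (y); origin: centre of its underside. Floor 5 mm thick, level; walls 8 mm: far wall (+x) 50 mm high, upright, sides 30, near wall 20; inside 214 x 144 mm. The nuts lie in the far half, x +23 to +97 mm, within 45 mm of the middle line; the near half (x below +20) is empty.
- nut_1_mid (a point): Centre of a loose steel hex nut, one of six alike: 19 mm across flats, 22 mm across corners, 10 mm high, edges chamfered 1.2 mm, about 20 g, lying flat on the tray floor (so its centre starts 10 mm above the bench).
- nut_2_mid (a point): Centre of a loose steel hex nut, one of six alike: 19 mm across flats, 22 mm across corners, 10 mm high, edges chamfered 1.2 mm, about 20 g, lying flat on the tray floor (so its centre starts 10 mm above the bench).
- nut_3_mid (a point): Centre of a loose steel hex nut, one of six alike: 19 mm across flats, 22 mm across corners, 10 mm high, edges chamfered 1.2 mm, about 20 g, lying flat on the tray floor (so its centre starts 10 mm above the bench).
- nut_4_mid (a point): Centre of a loose steel hex nut, one of six alike: 19 mm across flats, 22 mm across corners, 10 mm high, edges chamfered 1.2 mm, about 20 g, lying flat on the tray floor (so its centre starts 10 mm above the bench).
- nut_5_mid (a point): Centre of a loose steel hex nut, one of six alike: 19 mm across flats, 22 mm across corners, 10 mm high, edges chamfered 1.2 mm, about 20 g, lying flat on the tray floor (so its centre starts 10 mm above the bench).
- nut_6_mid (a point): Centre of a loose steel hex nut, one of six alike: 19 mm across flats, 22 mm across corners, 10 mm high, edges chamfered 1.2 mm, about 20 g, lying flat on the tray floor (so its centre starts 10 mm above the bench).
- offcut_2: Bystander: loose brown hardwood offcut, 60 x 90 x 34 mm; origin at the centre of its underside. To be left alone.
- wax_tin: Bystander: round tin, 74 mm across, 36 mm high; origin at the centre of its underside. To be left alone.
- pliers: Bystander: combination pliers, 72 x 170 x 12 mm, lying flat; origin at the centre of its underside. To be left alone.
- sanding_block: Bystander: brown sanding block, 64 x 114 x 30 mm; origin at the centre of its underside. To be left alone.
- bit_box: Bystander: closed flat box for drill bits, 80 x 152 x 31 mm; origin at the centre of its underside. To be left alone.

How it is judged (in metres and radians):
On the way, in this order (a step that is already met when the one before it is completed fails the run):
1. the scoop is lifted off the bench by the gripper (height (world z) of scoop above 0.03 m and contact force between the fingers and scoop above 1 N), for 0.2 s.
2. the scoop rises from the tray with at least three nuts in it (height (world z) of scoop above 0.08 m and contact force between the fingers and scoop above 1 N and (distance between each of nut_1_mid, nut_2_mid, nut_3_mid and scoop_bowl below 0.058 m or distance between each of nut_1_mid, nut_2_mid, nut_4_mid and scoop_bowl below 0.058 m or distance between each of nut_1_mid, nut_2_mid, nut_5_mid and scoop_bowl below 0.058 m or distance between each of nut_1_mid, nut_2_mid, nut_6_mid and scoop_bowl below 0.058 m or distance between each of nut_1_mid, nut_3_mid, nut_4_mid and scoop_bowl below 0.058 m or distance between each of nut_1_mid, nut_3_mid, nut_5_mid and scoop_bowl below 0.058 m or distance between each of nut_1_mid, nut_3_mid, nut_6_mid and scoop_bowl below 0.058 m or distance between each of nut_1_mid, nut_4_mid, nut_5_mid and scoop_bowl below 0.058 m or distance between each of nut_1_mid, nut_4_mid, nut_6_mid and scoop_bowl below 0.058 m or distance between each of nut_1_mid, nut_5_mid, nut_6_mid and scoop_bowl below 0.058 m or distance between each of nut_2_mid, nut_3_mid, nut_4_mid and scoop_bowl below 0.058 m or distance between each of nut_2_mid, nut_3_mid, nut_5_mid and scoop_bowl below 0.058 m or distance between each of nut_2_mid, nut_3_mid, nut_6_mid and scoop_bowl below 0.058 m or distance between each of nut_2_mid, nut_4_mid, nut_5_mid and scoop_bowl below 0.058 m or distance between each of nut_2_mid, nut_4_mid, nut_6_mid and scoop_bowl below 0.058 m or distance between each of nut_2_mid, nut_5_mid, nut_6_mid and scoop_bowl below 0.058 m or distance between each of nut_3_mid, nut_4_mid, nut_5_mid and scoop_bowl below 0.058 m or distance between each of nut_3_mid, nut_4_mid, nut_6_mid and scoop_bowl below 0.058 m or distance between each of nut_3_mid, nut_5_mid, nut_6_mid and scoop_bowl below 0.058 m or distance between each of nut_4_mid, nut_5_mid, nut_6_mid and scoop_bowl below 0.058 m)), for 0.2 s.
At the end, for the whole second after the job is handed in: The gripper holds the scoop, underside 100 mm or more above the bench, pan within 120 mm of the tray's centre from above, clear of the tray, tilted under 0.14 rad, slower than 20 mm/s and 0.15 rad/s; three or more nuts are in the pan (within 58 mm of scoop_bowl), the rest in pan or tray (height (world z) of scoop above 0.1 m and angle between scoop's own z axis and vertical below 0.14 rad and horizontal distance between scoop_bowl and tray below 0.12 m and linear speed of scoop below 0.02 m/s and angular speed of scoop below 0.15 rad/s and contact force between the fingers and scoop above 1 N and contact force between scoop and tray below 0.05 N and (distance between each of nut_1_mid, nut_2_mid, nut_3_mid and scoop_bowl below 0.058 m or distance between each of nut_1_mid, nut_2_mid, nut_4_mid and scoop_bowl below 0.058 m or distance between each of nut_1_mid, nut_2_mid, nut_5_mid and scoop_bowl below 0.058 m or distance between each of nut_1_mid, nut_2_mid, nut_6_mid and scoop_bowl below 0.058 m or distance between each of nut_1_mid, nut_3_mid, nut_4_mid and scoop_bowl below 0.058 m or distance between each of nut_1_mid, nut_3_mid, nut_5_mid and scoop_bowl below 0.058 m or distance between each of nut_1_mid, nut_3_mid, nut_6_mid and scoop_bowl below 0.058 m or distance between each of nut_1_mid, nut_4_mid, nut_5_mid and scoop_bowl below 0.058 m or distance between each of nut_1_mid, nut_4_mid, nut_6_mid and scoop_bowl below 0.058 m or distance between each of nut_1_mid, nut_5_mid, nut_6_mid and scoop_bowl below 0.058 m or distance between each of nut_2_mid, nut_3_mid, nut_4_mid and scoop_bowl below 0.058 m or distance between each of nut_2_mid, nut_3_mid, nut_5_mid and scoop_bowl below 0.058 m or distance between each of nut_2_mid, nut_3_mid, nut_6_mid and scoop_bowl below 0.058 m or distance between each of nut_2_mid, nut_4_mid, nut_5_mid and scoop_bowl below 0.058 m or distance between each of nut_2_mid, nut_4_mid, nut_6_mid and scoop_bowl below 0.058 m or distance between each of nut_2_mid, nut_5_mid, nut_6_mid and scoop_bowl below 0.058 m or distance between each of nut_3_mid, nut_4_mid, nut_5_mid and scoop_bowl below 0.058 m or distance between each of nut_3_mid, nut_4_mid, nut_6_mid and scoop_bowl below 0.058 m or distance between each of nut_3_mid, nut_5_mid, nut_6_mid and scoop_bowl below 0.058 m or distance between each of nut_4_mid, nut_5_mid, nut_6_mid and scoop_bowl below 0.058 m) and (distance between nut_1_mid and scoop_bowl below 0.058 m or (x of nut_1_mid in the frame of tray between -0.115 and 0.115 m and y of nut_1_mid in the frame of tray between -0.08 and 0.08 m and height (world z) of nut_1_mid below 0.05 m)) and (distance between nut_2_mid and scoop_bowl below 0.058 m or (x of nut_2_mid in the frame of tray between -0.115 and 0.115 m and y of nut_2_mid in the frame of tray between -0.08 and 0.08 m and height (world z) of nut_2_mid below 0.05 m)) and (distance between nut_3_mid and scoop_bowl below 0.058 m or (x of nut_3_mid in the frame of tray between -0.115 and 0.115 m and y of nut_3_mid in the frame of tray between -0.08 and 0.08 m and height (world z) of nut_3_mid below 0.05 m)) and (distance between nut_4_mid and scoop_bowl below 0.058 m or (x of nut_4_mid in the frame of tray between -0.115 and 0.115 m and y of nut_4_mid in the frame of tray between -0.08 and 0.08 m and height (world z) of nut_4_mid below 0.05 m)) and (distance between nut_5_mid and scoop_bowl below 0.058 m or (x of nut_5_mid in the frame of tray between -0.115 and 0.115 m and y of nut_5_mid in the frame of tray between -0.08 and 0.08 m and height (world z) of nut_5_mid below 0.05 m)) and (distance between nut_6_mid and scoop_bowl below 0.058 m or (x of nut_6_mid in the frame of tray between -0.115 and 0.115 m and y of nut_6_mid in the frame of tray between -0.08 and 0.08 m and height (world z) of nut_6_mid below 0.05 m))); the arm keeps its last pose, push and grip.
It fails at once if the fingers touch a nut (contact force between the fingers and nut_1 above 0.3 N or contact force between the fingers and nut_2 above 0.3 N or contact force between the fingers and nut_3 above 0.3 N or contact force between the fingers and nut_4 above 0.3 N or contact force between the fingers and nut_5 above 0.3 N or contact force between the fingers and nut_6 above 0.3 N).
It fails at once if a bystander is moved more than 30 mm (distance of any of offcut_2, wax_tin, pliers, sanding_block, bit_box from where it was at the start of the episode above 0.03 m).
It also fails if it takes over 56 s, if anything falls off the work surface, if the arm or the gripper's body presses on something with over 40 N, if the wrist force passes 120 N, or if a joint passes its speed limit or range.

ROBOT

A 6-joint arm with a two-finger parallel gripper is mounted at the origin on a cart in front of the work surface, level with it; the furniture and walls round the work are solid. World frame = base frame: x ahead of the robot, y to its left, z up, the work surface at z = 0. Lengths are in mm, angles in rad, forces in N, time in s.
With the tool pointing down it reaches from about 375 to 925 mm from the base axis. Payload 5.7 kg.
Tool frame: the origin (TCP) lies midway between the tips of the shut fingers; the grasp point (between the pads) lies 19 mm behind it (arm.grasp_offset is the distance from the TCP to the grasp point, in mm); z points along the fingers, y is the line along which they close (so a half turn about z gives the same grasp; the last joint's range is limited). The gripper opens to 85 mm and grips with 20 to 120 N. Pads are 22 mm wide; open, the fingers measure 114 mm over their backs; the gripper's body (76 mm by 85 mm) begins 54 mm behind the grasp point. The pads swing forward as they close: fully open they stand 13 mm farther back than shut.
Start: joints at [1.181, 0.359, 1.51, -0, 1.272, -0.115], TCP at [162.806, 577.458, 231.267] pointing down, gripper open.
Joint ranges: [-2.97, 2.97], [-1.01, 2.36], [0.21, 2.38], [-0.96, 4.11], [0.2, 2.71], [-2.98, 2.98]. Speed limits (rad/s): [2.39, 2.39, 3.14, 3.14, 3.14, 3.14].

INTERFACE

Orientations are given as a rotation vector (axis times angle).
In Python, from station import arm gives the robot as it stands.
- The arm moves only by the tool carry_out, never from a script. Its argument "commands" is a list of rows, each a list of 2 entries, a list of its own where there are three numbers: the shift along the tool's x, y, z in cm, then the turn about the tool's z in rad. A call has exactly 8 rows; each row shifts and turns the commanded pose from where the row before left it, along the tool's axes as they then stand; what a row does not reach is not made up. A row lasts 1/8 s, in which the tool goes at most 62.5 mm and 10.7 degrees, less where a joint would pass 70% of its speed; a pose out of reach is approached as far as the arm can. A call with a gripper value outside its range is refused whole. "hand" is the opening, from 0 (shut) to 1 (fully open), set as the call begins (left out, the last holds). The fingers move at their own pace and stop on an object; the grip force is fixed at half the most. Time passes only in rows, so rows that do not move let the fingers close, or fill a call up. It gives the time, the measured TCP pose, the force, the opening and the grip force at its end, in the units of the state.
- arm.state(): the state, without advancing time (a new reading comes with each control period).
- arm.camera(name): name is "side" or "top" or "wrist"; returns the picture (420x560x3 uint8, red, green, blue); there is no depth.
- arm.get_calibration(name): a dict with "intrinsics" (3x3 intrinsics, pixels), "k1" (the pictures are not rectified: a ray, as slopes to the right and down, at radius r is drawn at 1 + k1 r^2 times it, then the intrinsics apply), "extrinsics" (4x4, takes a point from world to camera coordinates); the wrist camera has in their place "T_tool_cam" (4x4, takes a point from camera to tool coordinates, whose origin is the TCP and whose axes are the flange's). Camera axes: x right, y up, looking along -z (the intrinsics and any distortion apply to the point x, -y, -z); pixel columns grow to the right and rows downward; lengths in mm; the calibration is good to about 2 mm. A picture is of the moment at which its call begins: read the wrist's pose just before it. get_calibration takes no time and is no camera call.
- arm.finish_job(): hands the job in; it is judged then, once.
The state is a dict: "time": time; "joint_pos": joint angles; "qvel": joint speeds; "effort": joint torques, N m; "eef_pos": TCP position; "tcp_rot": TCP orientation; "force": force on the tool from outside, world axes, zero at the start; "torque": the same for the moment, N m; "grip_width": finger opening in mm; "grasp_force": force on a finger pad.
Only numpy, scipy, OpenCV 4.12 (cv2) and the standard library are available. Lean on these libraries where they do the work, as an engineer would, in place of code of your own. Each camera call takes 0.05 s, during which the arm holds its last target. There are 200 camera calls.

## Working session

There is one attempt and no reset: what is moved stays moved. The work goes in short steps, Python scripts to look and compute and a tool call to move; the robot and the scene stay as the last step left them, time stands still between calls to the robot, and variables do not carry over. Pictures are saved under pics/ and viewed, at most 10 in all, crops included, and the job is handed in when it is done.

Besides the shell and the picture viewer there is one more tool, called by a JSON object that holds its "fn" and its "kwargs", one argument or row to a line. carry_out: Moves the arm, as the interface text tells. Its arguments: {"type":"object","properties":{"commands":{"type":"array"},"hand":{"type":"number"}},"required":["commands"]}

```bash
mkdir -p pics; cat > h.py <<'E'
import numpy as np, cv2
from scipy.spatial.transform import Rotation as R
from station import arm
def snap(n,f):
    im=arm.camera(n); cv2.imwrite('pics/'+f,im[:,:,::-1]); return im
def ray(n,uv,st=None):
    c=arm.get_calibration(n); K=np.array(c['intrinsics']); k=c['k1']
    d=np.linalg.inv(K)@[uv[0],uv[1],1]; s=d[:2]/d[2]; u=s.copy()
    for _ in range(30): u=s/(1+k*(u@u))
    dc=np.array([u[0],-u[1],-1.])
    if n=='wrist':
        T=np.array(c['T_tool_cam']); st=st or arm.state()
        W=np.eye(4); W[:3,:3]=R.from_rotvec(st['tcp_rot']).as_matrix(); W[:3,3]=st['eef_pos']; M=W@T
    else: M=np.linalg.inv(np.array(c['extrinsics']))
    return M[:3,3],M[:3,:3]@dc
def at(n,uv,z,st=None):
    o,d=ray(n,uv,st); return o+d*(z-o[2])/d[2]
def proj(n,p,st=None):
    c=arm.get_calibration(n); K=np.array(c['intrinsics'])
    if n=='wrist':
        T=np.array(c['T_tool_cam']); st=st or arm.state()
        W=np.eye(4); W[:3,:3]=R.from_rotvec(st['tcp_rot']).as_matrix(); W[:3,3]=st['eef_pos']; E=np.linalg.inv(W@T)
    else: E=np.array(c['extrinsics'])
    q=E@np.r_[p,1]; s=np.array([q[0],-q[1]])/-q[2]; s*=1+c['k1']*(s@s)
    return (K@np.r_[s,1])[:2]
E
python3 -c "
from h import *
print(arm.state())
snap('top','t0.png');snap('side','s0.png')
for n in ('top','side','wrist'): print(arm.get_calibration(n))"
```

```text
{'time': 0.0, 'joint_pos': array([ 1.18088247e+00,  3.59496459e-01,  1.51143503e+00, -2.47511230e-05,
        1.27252071e+00, -1.15083294e-01]), 'qvel': array([-0.00014766,  0.00058032,  0.00090527, -0.0002661 , -0.00260984,
       -0.00016041]), 'effort': array([-3.67138360e-03, -5.27624953e+01, -2.78619844e+01, -4.88816167e-04,
        1.33806904e-02,  6.52728090e-05]), 'eef_pos': array([162.57300528, 576.8395521 , 230.45769937]), 'tcp_rot': array([-4.30273449e-01, -3.11154082e+00,  2.83723583e-03]), 'force': array([-0.39763738,  1.1600759 ,  0.06408451]), 'torque': array([-0.03901941,  0.00646104,  0.01365831]), 'grasp_force': 0.0, 'grip_width': 85.41061527207854}
{'intrinsics': array([[502.27065935,   0.        , 284.86109547],
       [  0.        , 502.27065935, 218.16294582],
       [  0.        ,   0.        ,   1.        ]]), 'k1': -0.0560566219658096, 'extrinsics': array([[-2.15952738e-02, -9.99732818e-01, -8.24236384e-03,
         3.06721760e+01],
       [ 9.95030692e-01, -2.22937621e-02,  9.70407650e-02,
        -5.92742453e+02],
       [-9.71985908e-02, -6.10578311e-03,  
[... 536 characters left out ...]
-4.01087765e-01,  8.94713964e-01,
        -1.70023472e+03],
       [ 0.00000000e+00,  0.00000000e+00,  0.00000000e+00,
         1.00000000e+00]])}
{'intrinsics': array([[321.18957795,   0.        , 281.56914715],
       [  0.        , 321.18957795, 206.74231293],
       [  0.        ,   0.        ,   1.        ]]), 'k1': 0.004684201342761295, 'T_tool_cam': array([[ 1.78285543e-04,  9.55741145e-01,  2.94208824e-01,
         7.63790844e+01],
       [ 9.99999982e-01, -1.49347868e-04, -1.20824509e-04,
        -1.61797556e-01],
       [-7.15374943e-05,  2.94208840e-01, -9.55741154e-01,
        -1.42505675e+02],
       [ 0.00000000e+00,  0.00000000e+00,  0.00000000e+00,
         1.00000000e+00]])}
```

View pics/t0.png

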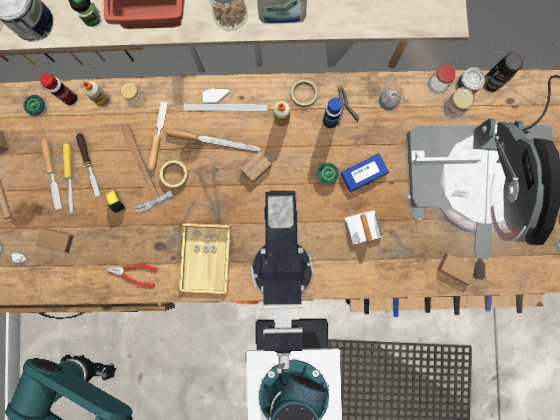

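View pics/s0.png

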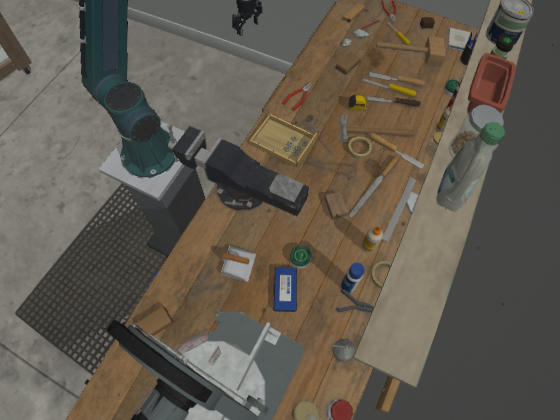

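The top view shows the tray at about (205,258), nuts near (205,243), the vice at (280,240) and the scoop at (363,228). I'll enlarge crops of the scoop and tray for exact pixels.

```bash
python3 -c "
from h import *
im=cv2.imread('pics/t0.png')
a=cv2.resize(im[195:255,335:395],(400,400),interpolation=cv2.INTER_CUBIC)
b=cv2.resize(im[217:301,170:240],(400,480),interpolation=cv2.INTER_CUBIC)
im=cv2.imread('pics/s0.png'); c=cv2.resize(im[235:295,210:270],(400,400),interpolation=cv2.INTER_CUBIC)
o=np.zeros((480,800,3),np.uint8); o[:400,:400]=a; o[:,400:]=b; cv2.imwrite('pics/crop.png',o)
for p in [(205,258),(363,228)]: print(at('top',p,0),at('top',p,69))
for p in [(238,262),(282,140)]: print(at('side',p,0))
"
```

```text
[464.41307135 295.83098862   0.        ] [462.92662251 284.31879768  69.        ]
[ 555.91913187 -251.33534287    0.        ] [ 550.78303903 -241.02425456   69.        ]
[ 557.11272067 -244.96739109    0.        ]
[461.65069748 298.81955423   0.        ]
```

View pics/crop.png

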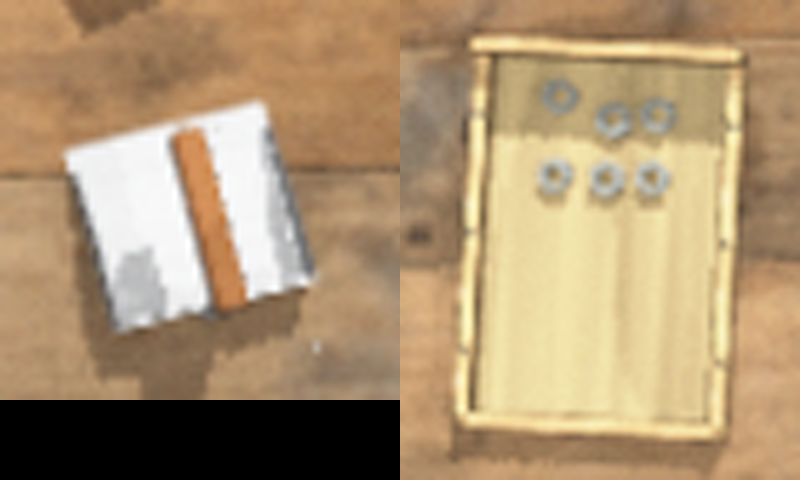

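The crop shows the scoop's mouth on the far side (lip corners at crop (65,155) and (265,102)). Its bar runs from (187,132) to (232,305). The six nuts are in two rows in the tray's far half.

```bash
python3 -c "
from h import *
A=lambda u,v,z:at('top',(335+(u-.5)/6.667,195+(v-.5)/6.667),z)[:2].round(1)
B=lambda u,v,z:at('top',(170+(u-400-.5)/5.714,217+(v-.5)/5.714),z)[:2].round(1)
f,b=A(187,132,69),A(232,305,69); d=f-b; print('bar',f,b,np.hypot(*d),np.degrees(np.arctan2(d[1],d[0])))
l,r=A(65,155,2),A(265,102,2); print('lip',l,r,np.hypot(*(l-r)),np.degrees(np.arctan2(*((l-r)*[-1,1]))))
u=d/np.hypot(*d); print('origin from bar',(f+b)/2+3*u,'from lip',(l+r)/2-52*u)
print('tray far',B(472,40,50),B(745,52,50),'near',B(455,425,20),B(725,435,20))
for n in [(560,97),(613,120),(658,115),(555,177),(606,180),(651,180)]: print(B(*n,15))
"
```

```text
bar [ 595.  -242.6] [ 508.2 -261.8] 88.89814396262727 12.472882124654664
lip [ 591.2 -188.9] [ 616.6 -293.8] 107.93132075537666 13.611361206015253
origin from bar [ 554.52919501 -251.55206746] from lip [ 553.12728643 -252.58083065]
tray far [579.5 362.8] [568.8 201.4] near [353.  380.1] [344.2 219.5]
[547.1 317.2]
[532.6 285.3]
[535.  258.2]
[499.2 320.4]
[496.7 289.8]
[496.2 262.7]
```

Measured against the stated sizes:

| Item | Measured | Given |
|---|---|---|
| Scoop width | 108 mm | 106 mm |
| Scoop bar length | 89 mm | 94 mm |
| Tray length | 226 mm | 230 mm |

- **Scoop:** at about (554,-252), yaw about 13°.
- **Tray:** centre about (461,291), yaw about -4°.
- **Nuts:** tray x from 35 to 84, |y| ≤ 32.

Now I'll move over the scoop.

{"fn": "carry_out", "kwargs": {
  "commands": [
    [[0,0,-1.7],-0.167],
    [[0,0,-1.7],-0.167],
    [[0,0,-1.7],-0.167],
    [[-2.4,-5.4,0],0],
    [[-2.4,-5.4,0],0],
    [[-2.4,-5.4,0],0],
    [[-2.4,-5.4,0],0],
    [[-2.4,-5.4,0],0]
  ],
  "hand": 1
}}

```text
time: 1.1
eef_pos: [341.0, 339.6, 282.1]
tcp_rot: [0.355, -3.121, 0.0]
force: [0.6, 0.8, -0.0]
grip_width: 85.4
grasp_force: 0.0
```

{"fn": "carry_out", "kwargs": {
  "commands": [
    [[-2.4,-5.4,0],0],
    [[-2.4,-5.4,0],0],
    [[-2.4,-5.4,0],0],
    [[-2.4,-5.4,0],0],
    [[0.3,-5.8,0],0],
    [[0.3,-5.8,0],0],
    [[0.3,-5.8,0],0],
    [[0.3,-5.8,0],0]
  ]
}}

```text
time: 2.1
eef_pos: [522.5, -78.3, 282.1]
tcp_rot: [0.354, -3.121, -0.0]
force: [0.2, -0.5, 0.0]
grip_width: 85.9
grasp_force: 0.0
```

{"fn": "carry_out", "kwargs": {
  "commands": [
    [[0.3,-5.8,0],0],
    [[0.3,-5.8,0],0],
    [[0,-5.8,0],0],
    [[0,0,3],0],
    [[0,0,3],0],
    [[0,0,0],0],
    [[0,0,0],0],
    [[0,0,0],0]
  ]
}}

```text
time: 3.1
eef_pos: [556.8, -247.7, 223.9]
tcp_rot: [-0.355, 3.119, -0.003]
force: [-0.0, -1.0, 0.4]
grip_width: 85.9
grasp_force: 0.0
```

```bash
python3 -c "
from h import *
s=arm.state();print(s['time'],s['eef_pos'],s['tcp_rot'],s['joint_pos'],R.from_rotvec(s['tcp_rot']).as_matrix().round(3)); snap('wrist','w1.png')
for p in [(554+44,-242,69),(505,-263,69)]: print(proj('wrist',p,s))"
```

```text
3.1 [ 556.75014717 -247.67488587  223.91115794] [-3.54994245e-01  3.11941713e+00 -2.63223992e-03] [-5.31812832e-01  3.77193332e-01  1.50071629e+00 -1.18844425e-04
  1.26104477e+00 -2.32920104e+00] [[-0.974 -0.225  0.002]
 [-0.225  0.974 -0.001]
 [-0.002 -0.002 -1.   ]]
[277.56614828 231.65998224]
[277.67410727 133.4363426 ]
```

View pics/w1.png

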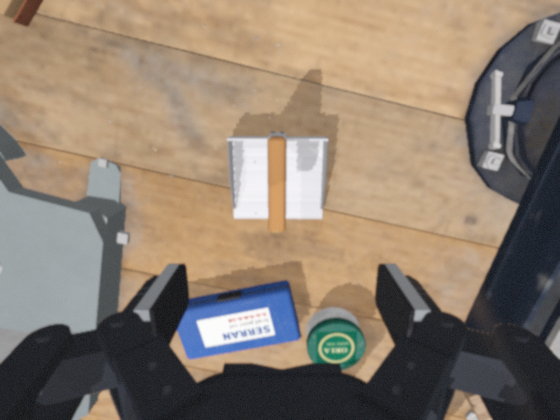

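The wrist view shows the bar from (277,133) to (277,233), within about a pixel of the prediction, so the position and yaw are confirmed. I'll descend and grip.

{"fn": "carry_out", "kwargs": {
  "commands": [
    [[0.3,-0.3,3],0],
    [[0,0,3],0],
    [[0,0,3],0],
    [[0,0,3],0],
    [[0,0,2.5],0],
    [[0,0,2],0],
    [[0,0,1.6],0],
    [[0,0,0],0]
  ]
}}

```text
time: 4.15
eef_pos: [553.2, -250.7, 40.7]
tcp_rot: [0.355, -3.12, -0.001]
force: [-0.5, 0.1, 0.6]
grip_width: 85.7
grasp_force: 0.0
```

{"fn": "carry_out", "kwargs": {
  "commands": [
    [[0,0,0],0],
    [[0,0,0],0],
    [[0,0,0],0],
    [[0,0,0],0],
    [[0,0,0],0],
    [[0,0,0],0],
    [[0,0,0],0],
    [[0,0,0],0]
  ],
  "hand": 0
}}

```text
time: 5.15
eef_pos: [554.1, -251.4, 42.0]
tcp_rot: [-0.354, 3.121, -0.001]
force: [-0.7, 0.4, 5.1]
grip_width: 17.3
grasp_force: 60.3
```

Gripped (17.3 mm opening, 60 N). Next I'll lift and carry over the vice.

{"fn": "carry_out", "kwargs": {
  "commands": [
    [[0,0,-1],0],
    [[0,0,-2],0],
    [[0,0,-4],0],
    [[0,0,-4],0],
    [[0,0,-4],0],
    [[0,0,-4],0],
    [[0,0,-4],0],
    [[0,0,-3],0]
  ]
}}

```text
time: 6.15
eef_pos: [553.4, -250.9, 303.4]
tcp_rot: [-0.355, 3.121, -0.001]
force: [0.3, -0.1, -1.9]
grip_width: 17.0
grasp_force: 59.2
```

{"fn": "carry_out", "kwargs": {
  "commands": [
    [[0,0,0],0.075],
    [[0,0,0],0.075],
    [[0,0,0],0.075],
    [[0,0,0],0.075],
    [[0,0,0],0],
    [[0,0,0],0],
    [[0,0,0],0],
    [[0,0,0],0]
  ]
}}

```text
time: 7.15
eef_pos: [553.5, -251.0, 301.3]
tcp_rot: [-0.115, -3.139, 0.0]
force: [-0.6, 0.3, -1.4]
grip_width: 17.0
grasp_force: 59.3
```

```bash
python3 -c "
from h import *
s=arm.state();M=R.from_rotvec(s['tcp_rot']).as_matrix();print(s['time'],s['eef_pos'],s['joint_pos'],s['grasp_force'],s['grip_width'],np.degrees(np.arctan2(M[1,1],M[0,1])))
print(M.T@(np.array([416.6,296,s['eef_pos'][2]])-s['eef_pos'])/10)"
```

```text
7.15 [ 553.52541975 -250.97542519  301.34212262] [-5.39247545e-01  3.17483970e-01  1.39672144e+00 -8.35269732e-05
  1.42747839e+00 -2.03659053e+00] 59.25004184246063 17.002636223688814 85.79211708098354
[1.76690869e+01 5.35454034e+01 3.31563341e-04]
```

{"fn": "carry_out", "kwargs": {
  "commands": [
    [[0.7,2.2,0],0],
    [[1.5,4.6,0],0],
    [[1.5,4.6,0],0],
    [[1.5,4.6,0],0],
    [[1.5,4.6,0],0],
    [[1.5,4.6,0],0],
    [[1.5,4.6,0],0],
    [[1.5,4.6,0],0]
  ]
}}

```text
time: 8.15
eef_pos: [465.7, 102.5, 301.5]
tcp_rot: [0.115, 3.139, 0.001]
force: [1.0, 1.2, -1.8]
grip_width: 16.7
grasp_force: 59.2
```

{"fn": "carry_out", "kwargs": {
  "commands": [
    [[1.5,4.6,0],0],
    [[1.5,4.6,0],0],
    [[1.5,4.6,0],0],
    [[1.5,4.6,0],0],
    [[0.5,0.7,0],0],
    [[0,0,0],0],
    [[0,0,0],0],
    [[0,0,0],0]
  ]
}}

```text
time: 9.15
eef_pos: [416.8, 294.6, 301.3]
tcp_rot: [0.118, 3.139, -0.001]
force: [-0.6, -0.4, -1.1]
grip_width: 17.2
grasp_force: 59.4
```

{"fn": "carry_out", "kwargs": {
  "commands": [
    [[0,0,4],0],
    [[0,0,4],0],
    [[0,0,4],0],
    [[0,0,3],0],
    [[0,0,1],0],
    [[0,0,0],0],
    [[0,0,0],0],
    [[0,0,0],0]
  ]
}}

```text
time: 10.15
eef_pos: [417.4, 296.0, 142.5]
tcp_rot: [0.116, 3.137, 0.002]
force: [0.3, -0.3, -1.5]
grip_width: 17.1
grasp_force: 59.3
```

```bash
python3 -c "
from h import *
s=arm.state();M=R.from_rotvec(s['tcp_rot']).as_matrix();print(s['time'],s['eef_pos'],s['joint_pos'],s['grasp_force'],np.degrees(np.arctan2(M[1,1],M[0,1])))
snap('wrist','w2.png'); snap('top','t2.png')
z=s['eef_pos'][2]-42
for x,y in [(-45,53),(-45,-53)]: print('pan',proj('wrist',s['eef_pos']-[0,0,42-26]+M@[-x,y,0],s))
u=np.array([.9976,-.07]);v=np.array([.07,.9976])
for x,y,h in [(-115,80,20),(-115,-80,20),(115,80,50),(115,-80,50)]: print('tray',proj('wrist',np.r_[np.array([461.4,291])+x*u+y*v,h],s), proj('top',np.r_[np.array([461.4,291])+x*u+y*v,h]))
"
```

```text
10.15 [417.391047   295.98216924 142.49039384] [ 4.81833850e-01  3.35931752e-01  1.80422956e+00 -1.19679712e-04
  9.99095071e-01 -1.01504010e+00] 59.26011800765991 85.76833030553189
pan [387.29110304 173.42307798]
pan [175.33369349 173.39314081]
tray [379.47687935 114.51306324] [179.91474911 291.51406362]
tray [177.53867146 115.27603298] [226.88058882 293.96764492]
tray [367.36589268 376.77686847] [182.53037757 223.24870383]
tray [192.3800407  377.47501627] [229.77984392 225.52016851]
```

View pics/w2.png

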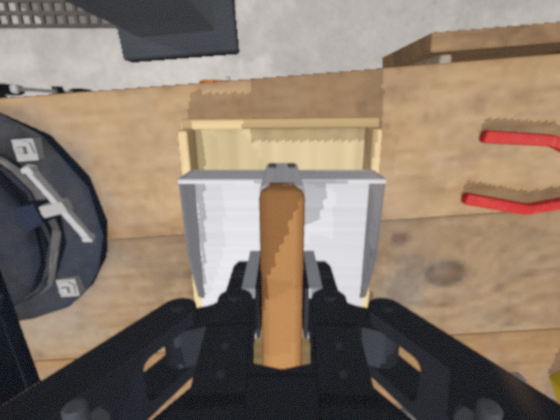

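The wrist view shows the pan centred over the tray, with its near wall at row ~122 and side walls at columns 181 and 381, within about 4 mm of the model. Descending until it nearly touches.

{"fn": "carry_out", "kwargs": {
  "commands": [
    [[0,0.1,3],0],
    [[0,0,3],0],
    [[0,0,2],0],
    [[0,0,1],0],
    [[0,0,0.2],0],
    [[0,0,0],0],
    [[0,0,0],0],
    [[0,0,0],0]
  ]
}}

```text
time: 11.25
eef_pos: [417.0, 296.8, 49.9]
tcp_rot: [0.116, 3.138, 0.001]
force: [-0.5, 0.1, -1.6]
grip_width: 17.1
grasp_force: 59.3
```

{"fn": "carry_out", "kwargs": {
  "commands": [
    [[0,0,0.1],0],
    [[0,0,0],0],
    [[0,0,0.1],0],
    [[0,0,0],0],
    [[0,0,0.1],0],
    [[0,0,0],0],
    [[0,0,0],0],
    [[0,0,0],0]
  ]
}}

```text
time: 12.25
eef_pos: [416.6, 296.6, 47.0]
tcp_rot: [0.116, 3.139, 0.0]
force: [-1.9, -1.3, 8.1]
grip_width: 17.1
grasp_force: 60.7
```

In contact with the tray floor at about 9 N. Pushing forward.

{"fn": "carry_out", "kwargs": {
  "commands": [
    [[-0.5,0,0],0],
    [[-1,0,0],0],
    [[-1,0,0],0],
    [[-1,0,0],0],
    [[-1,0,0],0],
    [[-1,0,0],0],
    [[-1,0,0],0],
    [[-1,0,0],0]
  ]
}}

```text
time: 13.25
eef_pos: [490.2, 291.1, 47.0]
tcp_rot: [-0.116, -3.137, 0.0]
force: [-6.1, 0.4, 9.6]
grip_width: 16.6
grasp_force: 61.0
```

```bash
python3 -c "
from h import *
s=arm.state();print(s['time'],s['eef_pos'],s['force'])
a=snap('top','t3.png')[210:300,165:245]; b=snap('side','s3.png')[105:175,240:330]
o=np.hstack([cv2.resize(a,(390,440),interpolation=cv2.INTER_CUBIC),cv2.resize(b,(400,440),interpolation=cv2.INTER_CUBIC)]); cv2.imwrite('pics/c3.png',o[:,:,::-1])"
```

```text
13.25 [490.15852342 291.06661771  47.00601751] [-6.13722879  0.41458897  9.62440676]
```

View pics/c3.png

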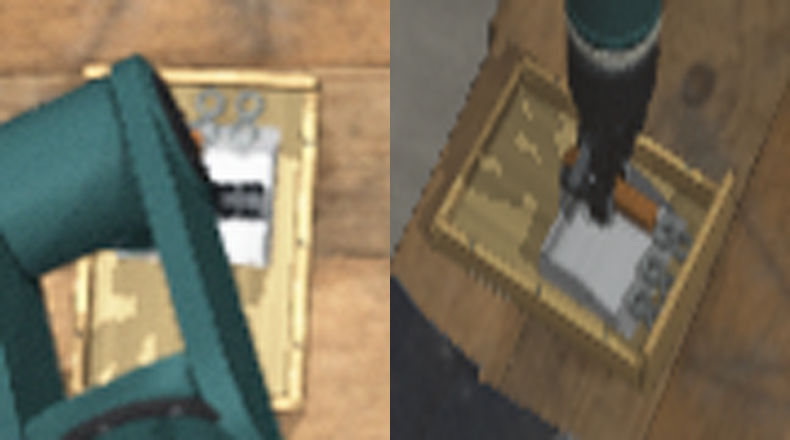

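The nuts lie in two rows just ahead of and on the lip, close to the far wall. I'll push on more gently so the wall holds them while the lip goes under.

{"fn": "carry_out", "kwargs": {
  "commands": [
    [[-0.4,0,0],0],
    [[-0.4,0,0],0],
    [[-0.4,0,0],0],
    [[-0.4,0,0],0],
    [[-0.3,0,0],0],
    [[0,0,0],0],
    [[0,0,0],0],
    [[0,0,0],0]
  ]
}}

```text
time: 14.35
eef_pos: [508.9, 289.7, 47.0]
tcp_rot: [-0.116, -3.137, 0.0]
force: [-6.7, 0.3, 9.6]
grip_width: 17.1
grasp_force: 61.1
```

{"fn": "carry_out", "kwargs": {
  "commands": [
    [[-0.2,0,0],0],
    [[-0.2,0,0],0],
    [[-0.1,0,0],0],
    [[-0.1,0,0],0],
    [[-0.1,0,0],0],
    [[0,0,0],0],
    [[0,0,0],0],
    [[0,0,0],0]
  ]
}}

```text
time: 15.35
eef_pos: [515.1, 289.2, 47.0]
tcp_rot: [-0.116, -3.136, 0.001]
force: [-8.7, -0.2, 12.3]
grip_width: 16.8
grasp_force: 61.3
```

```bash
python3 -c "
from h import *
s=arm.state();print(s['time'],s['eef_pos'],s['force'])
a=snap('top','t4.png')[210:300,165:245]; b=snap('side','s4.png')[105:175,240:330]
o=np.hstack([cv2.resize(a,(390,440),interpolation=cv2.INTER_CUBIC),cv2.resize(b,(400,440),interpolation=cv2.INTER_CUBIC)]); cv2.imwrite('pics/c4.png',o[:,:,::-1])"
```

```text
15.35 [515.11547301 289.17965826  46.98010957] [-8.73602261 -0.22532853 12.27325186]
```

View pics/c4.png

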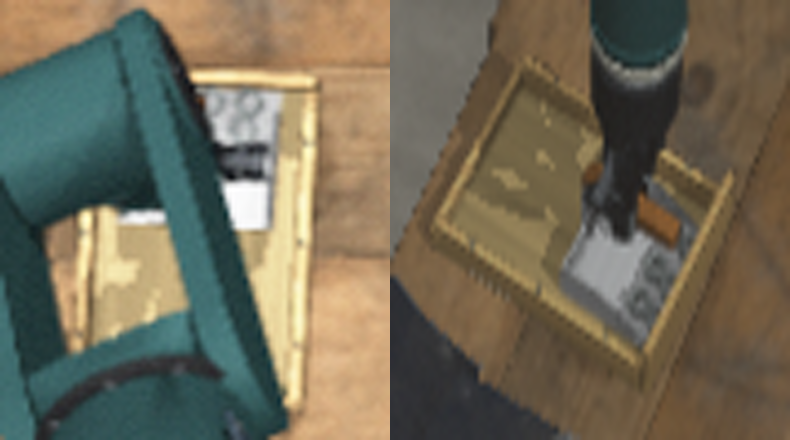

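The nuts now lie inside the pan, with the lip almost at the wall. I'll nudge 3 mm more, then lift slowly along the wall.

{"fn": "carry_out", "kwargs": {
  "commands": [
    [[-0.1,0,0],0],
    [[-0.1,0,0],0],
    [[-0.1,0,0],0],
    [[0,0,0],0],
    [[0,0,0],0],
    [[0,0,0],0],
    [[0,0,0],0],
    [[0,0,0],0]
  ]
}}

```text
time: 16.45
eef_pos: [516.1, 289.0, 47.0]
tcp_rot: [-0.116, -3.133, 0.001]
force: [-13.1, 1.8, 16.4]
grip_width: 16.9
grasp_force: 62.0
```

The lip is on the wall (13 N). I'll ease back 2 mm and lift gently.

{"fn": "carry_out", "kwargs": {
  "commands": [
    [[0.1,0,-0.1],0],
    [[0.1,0,-0.1],0],
    [[0,0,-0.2],0],
    [[0,0,-0.3],0],
    [[0,0,-0.5],0],
    [[0,0,-0.5],0],
    [[0,0,-0.5],0],
    [[0,0,-0.5],0]
  ]
}}

```text
time: 17.45
eef_pos: [517.0, 288.7, 73.2]
tcp_rot: [-0.116, -3.137, 0.001]
force: [-6.1, -0.0, -5.4]
grip_width: 16.9
grasp_force: 58.9
```

{"fn": "carry_out", "kwargs": {
  "commands": [
    [[0,0,-0.5],0],
    [[0,0,-0.6],0],
    [[0,0,-0.7],0],
    [[0,0,-0.8],0],
    [[0,0,-0.8],0],
    [[0,0,-0.8],0],
    [[0,0,-0.8],0],
    [[0,0,-0.8],0]
  ]
}}

```text
time: 18.45
eef_pos: [518.5, 289.0, 131.9]
tcp_rot: [0.116, 3.139, 0.0]
force: [0.9, 0.7, -3.9]
grip_width: 17.4
grasp_force: 59.2
```

{"fn": "carry_out", "kwargs": {
  "commands": [
    [[0,0,-0.9],0],
    [[0,0,-1],0],
    [[0,0,-1],0],
    [[0,0,-1],0],
    [[0,0,-1],0],
    [[0,0,-0.8],0],
    [[0,0,-0.5],0],
    [[0,0,-0.3],0]
  ]
}}

```text
time: 19.45
eef_pos: [518.3, 289.1, 196.5]
tcp_rot: [0.116, 3.139, -0.0]
force: [0.1, -0.0, -3.3]
grip_width: 17.1
grasp_force: 59.2
```

{"fn": "carry_out", "kwargs": {
  "commands": [
    [[0.1,0,-0.4],0],
    [[0.1,0,-0.4],0],
    [[0.1,0,-0.3],0],
    [[0,0,-0.1],0],
    [[0,0,0],0],
    [[0,0,0],0],
    [[0,0,0],0],
    [[0,0,0],0]
  ]
}}

```text
time: 20.45
eef_pos: [515.3, 289.3, 208.2]
tcp_rot: [-0.116, -3.139, 0.0]
force: [0.0, -0.6, -2.1]
grip_width: 16.9
grasp_force: 59.2
```

```bash
python3 -c "
from h import *
s=arm.state();print(s['time'],s['eef_pos'],s['force'],s['grasp_force'],s['qvel'].round(3))
a=snap('top','t5.png')[200:300,165:245]; b=snap('side','s5.png')[65:175,230:330]
o=np.hstack([cv2.resize(a,(350,440),interpolation=cv2.INTER_CUBIC),cv2.resize(b,(440,480),interpolation=cv2.INTER_CUBIC)[:440]]); cv2.imwrite('pics/c5.png',o[:,:,::-1]); snap('wrist','w5.png')"
```

```text
20.45 [515.28612162 289.25540476 208.18959877] [ 0.01668263 -0.64194594 -2.08921369] 59.2461097240448 [ 0.     0.001 -0.001  0.    -0.    -0.001]
```

View pics/c5.png

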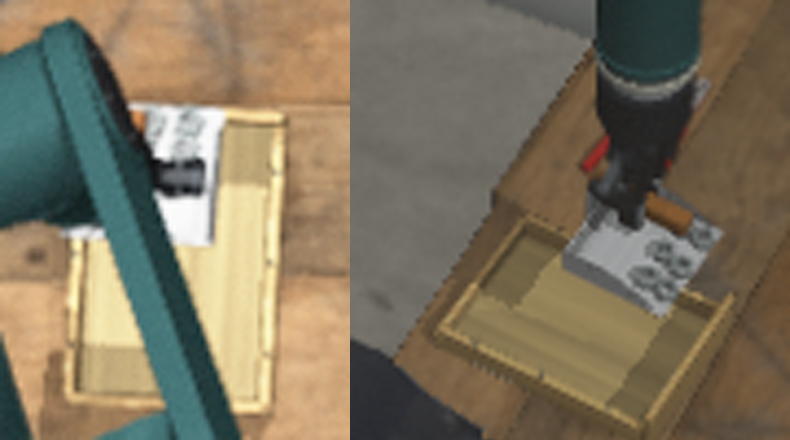

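View pics/w5.png

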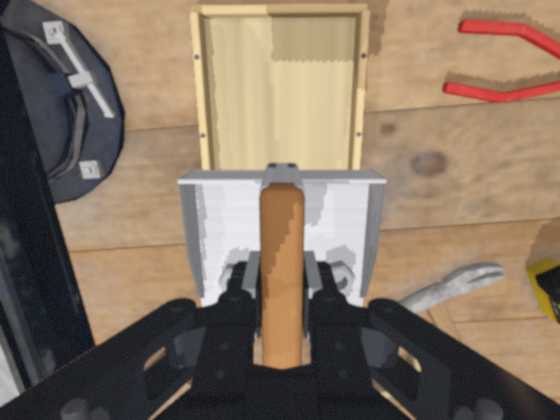

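The side view shows at least five nuts in the front of the pan and none left in the tray. I'll check each nut's distance from the bowl point.

```bash
python3 -c "
from h import *
o=np.array([515.3,289.3]);u=np.array([.9973,-.0735]);v=np.array([.0735,.9973])
def f(n,p,t):
    q=at(n,p,176)[:2]-o; q=np.array([q@u,q@v]); print(t,q.round(1),np.hypot(q[0]-3,q[1]).round(1))
for c in [(662,250),(680,265),(643,277),(663,290),(702,235)]: f('side',(230+(c[0]-350.5)/4.4,65+(c[1]-.5)/4.364),'side')
for c in [(660,314),(722,235),(564,262)]: f('side',(230+(c[0]-350.5)/4.4,65+(c[1]-.5)/4.364),'corner')
for c in [(157,122),(190,118),(186,145),(158,145)]: f('top',(165+(c[0]-.5)/4.375,200+(c[1]-.5)/4.4),'top')
s=cv2.imread('pics/s5.png')[105:140,280:325]; t=cv2.imread('pics/t5.png')[218:250,185:220]
cv2.imwrite('pics/c6.png',np.hstack([cv2.resize(s,(450,400),interpolation=cv2.INTER_CUBIC),cv2.resize(t,(350,400),interpolation=cv2.INTER_CUBIC)]))
"
```

```text
side [27.2  1.8] 24.3
side [48.  -4.2] 45.2
side [ 27.6 -31.3] 39.8
side [ 48.6 -34.5] 57.2
side [48.4 33.5] 56.4
corner [ 58.7 -57.3] 79.9
corner [62.9 42.3] 73.3
corner [-37.1 -51.9] 65.5
top [40.6 -7.3] 38.3
top [ 44.6 -30.7] 51.7
top [ 25.4 -29.1] 36.7
top [24.3 -9.1] 23.2
```

View pics/c6.png

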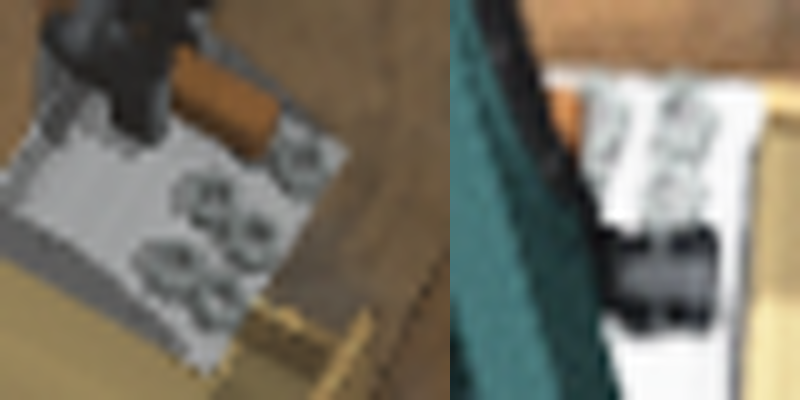

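All five visible nuts lie inside the pan. After correcting for the lip-corner bias, their distances are at most about 52 mm; the sixth nut is hidden by the bar. The scoop is level and still, so I'm handing it in.

```bash
python3 -c "
from station import arm
print(arm.finish_job())"
```

```text
the job is handed in; nothing more can be done
None
```

The job is handed in, with no verdict shown: the arm is holding the scoop level and still about 165 mm above the bench over the tray, with five nuts visible in the pan and the sixth not seen, probably hidden by the handle bar.

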